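Check off a water test set on its pin stands

ROBOT

A 7-joint arm with a two-finger parallel gripper is mounted at the origin on a cart in front of the work surface, level with it; the furniture and walls round the work are solid. World frame = base frame: x ahead of the robot, y to its left, z up, the work surface at z = 0. Lengths are in m, angles in rad, forces in N, time in s.
With the tool pointing down it reaches from about 0.4 to 0.9 m from the base axis. Payload 5.6 kg.
Tool frame: the origin (TCP) lies midway between the tips of the shut fingers; the grasp point (between the pads) lies manip.grip_point_offset behind it (manip.grip_point_offset is the distance from the TCP to the grasp point, in m); z points along the fingers, x is the direction in which the jaws open and shut, and the axes are right-handed (so a half turn about z gives the same grasp; the last joint's range is limited). The gripper opens to 92 mm and grips with 3 to 60 N. Pads are 20 mm wide; open, the fingers measure 128 mm over their backs; the gripper's body (75 mm by 189 mm) begins 69 mm behind the grasp point.
Start: joints at [-1.308, 0.468, -0.012, 1.603, 0.006, 1.071, -0.056], TCP at [0.196, 0.62, 0.215] pointing down, gripper open.
Joint ranges: [-2.53, 2.53], [-0.31, 2.02], [-1.57, 1.55], [0.28, 2.44], [-1.29, 4.43], [0.15, 1.84], [-2.92, 2.92]. Speed limits (rad/s): [2.57, 2.57, 3.14, 3.14, 3.14, 3.14, 3.14].

INTERFACE

Orientations are given as a 3x3 rotation matrix whose columns are the frame's x, y, z axes.
In Python, from bench import manip gives the robot as it stands. Calls block until the motion is done:
- manip.move_pose(position, orientation): joint-space move of the TCP to a pose.
- manip.line_to(position, max_speed=0.15, rotation=None, force_limit=None): straight line of the TCP; rotation=None keeps the orientation; max_speed is the mean speed in m/s. With force_limit (N) it stops when the force on the tool has changed by that much, and returns True; else False.
- manip.move_joints(angles): joint-space move.
- manip.move_gripper(opening): opening from 0.0 (shut) to 1.0 (fully open); the grip force is fixed at half the most; returns when the fingers have stopped.
- manip.sleep(seconds).
- manip.inverse_kinematics(position, orientation): joint angles nearest the present ones, or None.
- manip.read_state(): the state.
- manip.read_camera(name): name is "scene" or "top" or "wrist"; returns a dict with "color" (420x560x3 uint8, red, green, blue), "mtx" (3x3 intrinsics, pixels), "world_to_cam" (4x4, takes a point from world to camera coordinates). Camera axes: x right, y up, looking along -z (the intrinsics and any distortion apply to the point x, -y, -z); pixel columns grow to the right and rows downward; lengths in m; the calibration is good to about 2 mm. The wrist camera is an equidistant fisheye: a pixel r from the principal point sees the ray r / f radians off the axis. A picture is of the moment at which its call begins. There is no depth.
A pose or a line that the arm cannot do raises manip.PlanningError and nothing moves.
- manip.finish_job(): hands the job in, once; it reports no verdict.
The state is a dict: "clock": time; "qpos": joint angles; "qd": joint speeds; "joint_torque": joint torques, N m; "eef_pos": TCP position; "eef_rot": TCP orientation; "wrist_force": force on the tool from outside, world axes, zero at the start; "wrist_torque": the same for the moment, N m; "gripper_width": opening from 0.0 (shut) to 1.0 (fully open).
Only numpy, scipy, OpenCV 4.12 (cv2) and the standard library are available. Lean on these libraries where they do the work, as an engineer would, in place of code of your own. Each camera call takes 0.05 s, during which the arm holds its last target. There are 200 camera calls.

TASK

Check off the parts of the water test in their order of use: with the fingertips, lightly push down the metal pin in front of the beaker, then the pin in front of the dropper bottle, then the pin in front of the flat box, each well past half-way so that it stays down. Leave the pin in front of the screw-cap vial up. Press gently, and do not pick up or shift anything that stands or lies about; finish with the hand clear.

Things in the scene. Friction and masses are not known exactly. Their poses are not given: they have to be found in the camera images.
- stand_beaker: grey stand fixed to the worktop, plate 150 (its x) x 90 (its y) mm, 8 mm high; origin under its centre. It carries the beaker on a black mat 30 mm behind its centre (+x), and an upright metal pin 50 mm in front of its centre (-x, toward the robot) in a dark collar 34 mm across, its top 24 mm above the worktop. Four alike stands swap places.
- pin_beaker_top (a point): centre of the top face of the pin in front of the open cloudy plastic beaker (66 mm across at the rim, 82 mm tall); moves with the pin. Pin 21 mm across; when up its top is 39 mm above the worktop, when fully down 29 mm (5 mm above its collar).
- pin_beaker (a joint): how far that pin is pushed straight down, in m: 0 fully up, 0.010 at its stop; starts at 0 to 0.0015. It takes about 3 N to start and 5 N near the stop, and stays where it is left. Past 0.005 it counts as pushed down; up to 0.003 it counts as still up.
- beaker: the open cloudy plastic beaker (66 mm across at the rim, 82 mm tall), standing loose and upright on its stand; origin at the centre of its underside; must not be shifted or lifted.
- stand_dropper: grey stand fixed to the worktop, plate 150 (its x) x 90 (its y) mm, 8 mm high; origin under its centre. It carries the dropper bottle on a black mat 30 mm behind its centre (+x), and an upright metal pin 50 mm in front of its centre (-x, toward the robot) in a dark collar 34 mm across, its top 24 mm above the worktop. Four alike stands swap places.
- pin_dropper_top (a point): centre of the top face of the pin in front of the small dropper bottle (dark square body, ribbed round cap, 29 x 29 x 57 mm); moves with the pin. Pin 21 mm across; when up its top is 39 mm above the worktop, when fully down 29 mm (5 mm above its collar).
- pin_dropper (a joint): how far that pin is pushed straight down, in m: 0 fully up, 0.010 at its stop; starts at 0 to 0.0015. It takes about 3 N to start and 5 N near the stop, and stays where it is left. Past 0.005 it counts as pushed down; up to 0.003 it counts as still up.
- dropper: the small dropper bottle (dark square body, ribbed round cap, 29 x 29 x 57 mm), standing loose and upright on its stand; origin at the centre of its underside; must not be shifted or lifted.
- stand_flatbox: grey stand fixed to the worktop, plate 150 (its x) x 90 (its y) mm, 8 mm high; origin under its centre. It carries the flat box on a black mat 30 mm behind its centre (+x), and an upright metal pin 50 mm in front of its centre (-x, toward the robot) in a dark collar 34 mm across, its top 24 mm above the worktop. Four alike stands swap places.
- pin_flatbox_top (a point): centre of the top face of the pin in front of the flat closed box (40 x 74 mm, 25 mm tall, lying flat); moves with the pin. Pin 21 mm across; when up its top is 39 mm above the worktop, when fully down 29 mm (5 mm above its collar).
- pin_flatbox (a joint): how far that pin is pushed straight down, in m: 0 fully up, 0.010 at its stop; starts at 0 to 0.0015. It takes about 3 N to start and 5 N near the stop, and stays where it is left. Past 0.005 it counts as pushed down; up to 0.003 it counts as still up.
- flatbox: the flat closed box (40 x 74 mm, 25 mm tall, lying flat), standing loose and upright on its stand; origin at the centre of its underside; must not be shifted or lifted.
- stand_vial: grey stand fixed to the worktop, plate 150 (its x) x 90 (its y) mm, 8 mm high; origin under its centre. It carries the screw-cap vial on a black mat 30 mm behind its centre (+x), and an upright metal pin 50 mm in front of its centre (-x, toward the robot) in a dark collar 34 mm across, its top 24 mm above the worktop. Four alike stands swap places.
- pin_vial_top (a point): centre of the top face of the pin in front of the small round screw-cap vial (23 mm across, 52 mm tall); moves with the pin. Pin 21 mm across; when up its top is 39 mm above the worktop, when fully down 29 mm (5 mm above its collar).
- pin_vial (a joint): how far that pin is pushed straight down, in m: 0 fully up, 0.010 at its stop; starts at 0 to 0.0015. It takes about 3 N to start and 5 N near the stop, and stays where it is left. Past 0.005 it counts as pushed down; up to 0.003 it counts as still up.
- vial: the small round screw-cap vial (23 mm across, 52 mm tall), standing loose and upright on its stand; origin at the centre of its underside; must not be shifted or lifted.
- cap_vial: another small screw-cap vial, 27 mm across and 46 mm tall, on the worktop behind the stands, without a stand; a bystander.
- marker: marker, 15 x 140 x 14 mm, lying on the worktop between the robot and the stands; a bystander.
- pen: slim pen, 11 x 142 x 10 mm, lying on the worktop between the robot and the stands; a bystander.
Mind the look-alikes: they are no part of the job. Leave any blue or orange look-alike of the vial alone.

How it is judged:
By the outcome, as a careful person would: the job done as asked, in the order asked, and still so for the second after the job is handed in, with the robot touching nothing.
It also fails if it takes over 56 s, if anything falls off the work surface, if the arm or the gripper's body presses on something with over 40 N, if the wrist force passes 120 N, or if a joint passes its speed limit or range.

## Working session

There is one attempt and no reset: what is moved stays moved. The work goes in short steps, each a Python script; the robot and the scene stay as the last script left them, time stands still between calls to the robot, and variables do not carry over. Pictures are saved under pics/ and viewed, about 8 in all and at most 12, crops included, and the job is handed in when it is done.

```bash
mkdir -p pics; ls; python3 - <<'E'
from bench import manip
import cv2
for n in("scene","top"):
    c=manip.read_camera(n); cv2.imwrite(f"pics/{n}0.png",c["color"][:,:,::-1]); print(n,c["mtx"].tolist(),c["world_to_cam"].round(4).tolist(),[k for k in c])
s=manip.read_state(); print(s["clock"],s["eef_pos"],s["eef_rot"],s["gripper_width"],manip.grip_point_offset)
E
```

```text
pics
scene [[416.7383797752336, 0.0, 280.36333969463055], [0.0, 416.7383797752336, 206.40851422404523], [0.0, 0.0, 1.0]] [[0.5902, -0.8073, -0.0041, -0.3181], [0.3531, 0.2536, 0.9005, -0.2486], [-0.7259, -0.5329, 0.4347, -0.8958], [0.0, 0.0, 0.0, 1.0]] ['color', 'mtx', 'world_to_cam']
top [[391.86448939448815, 0.0, 281.2039633379199], [0.0, 391.86448939448815, 208.3969356038027], [0.0, 0.0, 1.0]] [[0.0026, -1.0, -0.0046, -0.0011], [0.9762, 0.0016, 0.217, -0.5115], [-0.217, -0.0051, 0.9762, -0.873], [0.0, 0.0, 0.0, 1.0]] ['color', 'mtx', 'world_to_cam']
0.1 [0.19561622 0.61935249 0.21374743] [[ 3.01105948e-01  9.53590638e-01 -3.22386303e-04]
 [ 9.53589451e-01 -3.01106084e-01 -1.51182434e-03]
 [-1.53873402e-03  1.47795124e-04 -9.99998805e-01]] 1.0068377074932808 0.0187
```

View pics/top0.png

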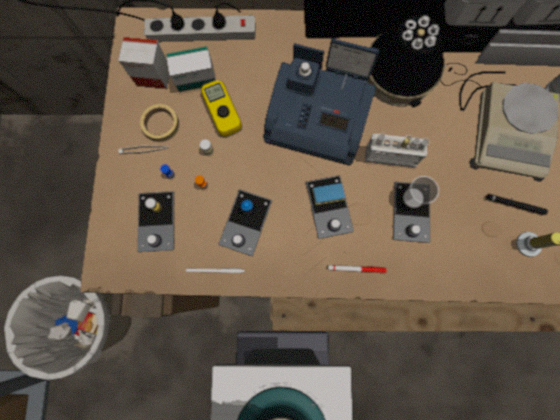

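View pics/scene0.png

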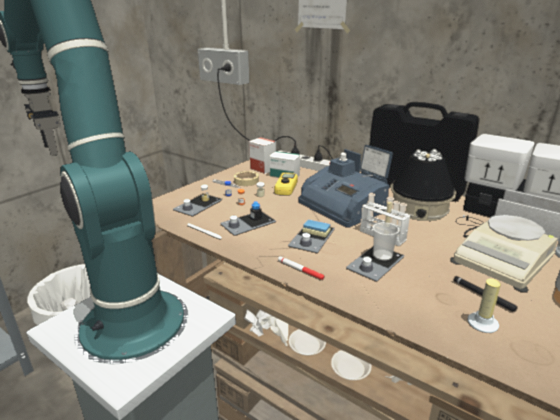

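Top view: four stands, with pins near (153,240), (238,240), (335,225) and (414,230). The flat box and beaker are clear. I'll zoom in to tell the vial from the dropper, and triangulate the pins.

```bash
cat > h.py <<'E'
import numpy as np
def proj(c,p):
    q=c["world_to_cam"]@np.append(p,1); q=np.array([q[0],-q[1],-q[2]]); u=c["mtx"]@q; return u[:2]/u[2]
def ray(c,uv):
    d=np.linalg.inv(c["mtx"])@np.array([*uv,1]); d=d*[1,-1,-1]
    R=c["world_to_cam"][:3,:3]; t=c["world_to_cam"][:3,3]
    d=R.T@d; return -R.T@t,d/np.linalg.norm(d)
def onplane(c,uv,z):
    o,d=ray(c,uv); return o+d*(z-o[2])/d[2]
def tri(rs):
    A=sum(np.eye(3)-np.outer(d,d) for o,d in rs); b=sum((np.eye(3)-np.outer(d,d))@o for o,d in rs)
    p=np.linalg.solve(A,b); return p,[np.linalg.norm((np.eye(3)-np.outer(d,d))@(p-o)) for o,d in rs]
E
python3 - <<'E'
from bench import manip
import cv2,numpy as np
from h import *
T=manip.read_camera("top");S=manip.read_camera("scene")
def blob(c,uv,w,th):
    u,v=map(int,np.round(uv)); g=cv2.cvtColor(c["color"],cv2.COLOR_RGB2GRAY)[v-w:v+w+1,u-w:u+w+1]
    m=(g>th).astype(np.uint8); n,l,s,ce=cv2.connectedComponentsWithStats(m)
    if n<2: return None
    k=1+np.argmax(s[1:,4]); return ce[k]+[u-w,v-w],s[k,:5],g.max()
for n,uv in dict(left=(153,240),second=(238,240),flatbox=(335,225),beaker=(414,230)).items():
    b=blob(T,uv,9,165); 
    if b is None: print(n,"none");continue
    p=onplane(T,b[0],.038); s=proj(S,p); q=blob(S,s,7,165); print(n,b,p.round(4),"scene",s.round(1),q)
    if q: print(tri([ray(T,b[0]),ray(S,q[0])]))
a=cv2.resize(S["color"][175:275,165:415],None,fx=3,fy=3,interpolation=cv2.INTER_CUBIC)
b=cv2.resize(T["color"][170:260,125:445],(750,211),interpolation=cv2.INTER_CUBIC)
cv2.imwrite("pics/z1.png",np.vstack([a,b])[:,:,::-1])
E
```

```text
left (array([151.05128205, 238.71794872]), array([ 4,  5,  7,  7, 39], dtype=int32), np.uint8(191)) [0.4411 0.3098 0.038 ] scene [186.3 200.3] (array([185.08163265, 197.72789116]), array([  0,   0,  15,  13, 147], dtype=int32), np.uint8(250))
(array([0.43812485, 0.30755395, 0.04890953]), [np.float64(0.002038290071705722), np.float64(0.002038290071705672)])
second (array([236.94736842, 238.78947368]), array([ 5,  5,  7,  7, 38], dtype=int32), np.uint8(193)) [0.4414 0.1051 0.038 ] scene [233. 217.] (array([232.33333333, 214.8627451 ]), array([  0,   0,  15,  13, 153], dtype=int32), np.uint8(250))
(array([0.43968469, 0.10473557, 0.04599362]), [np.float64(0.0007605648839378586), np.float64(0.0007605648839379325)])
flatbox (array([335.07894737, 223.05263158]), array([ 6,  4,  7,  7, 38], dtype=int32), np.uint8(193)) [ 0.4798 -0.1292  0.038 ] scene [305.2 234.3] (array([305.92857143, 235.57142857]), array([ 4,  6,  8,  7, 42], dtype=int32), np.uint8(255))
(array([ 0.48095838, -0.13020065,  0.03372571]), [np.float64(0.000563257641337022), np.float64(0.0005632576413369518)])
beaker (array([415.61111111, 228.86111111]), array([ 8,  5,  6,  7, 36], dtype=int32), np.uint8(193)) [ 0.4661 -0.3209  0.038 ] scene [366.3 258.6] (array([367.02, 259.92]), array([ 3,  5, 10,  8, 50], dtype=int32), np.uint8(254))
(array([ 0.46690256, -0.32250229,  0.03419039]), [np.float64(0.0003299925726587432), np.float64(0.00032999257265872093)])
```

View pics/z1.png

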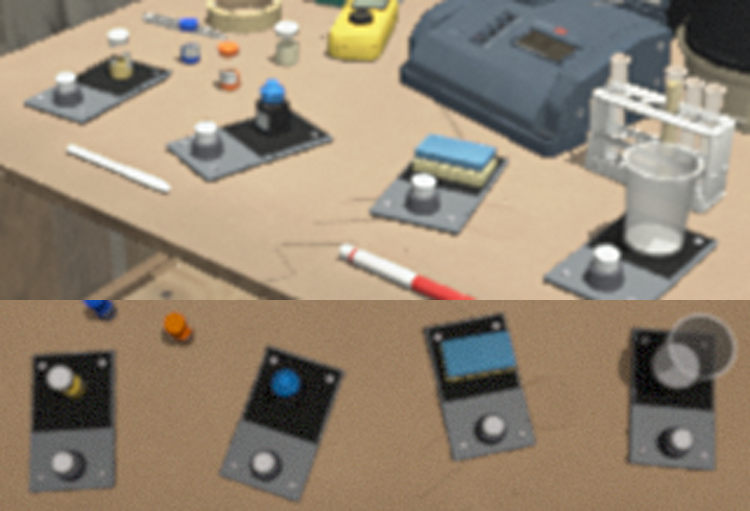

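The zoom settles it, left to right: vial (white cap, amber), dropper (dark body, blue cap), flat box and beaker. The pins sit at about (0.441,0.310), (0.441,0.105), (0.480,-0.129) and (0.466,-0.321). I'll shut the gripper, hover over the beaker pin and refine with the wrist camera.

```bash
cat >> h.py <<'E'
def rayw(c,uv):
    K=c["mtx"]; x=(np.array(uv)-K[:2,2])/[K[0,0],K[1,1]]; r=np.linalg.norm(x)
    d=np.array([*(x/r*np.sin(r)),np.cos(r)])*[1,-1,-1]
    R=c["world_to_cam"][:3,:3]; t=c["world_to_cam"][:3,3]; return -R.T@t,R.T@d
def projw(c,p):
    q=c["world_to_cam"]@np.append(p,1); q=np.array([q[0],-q[1],-q[2]])
    th=np.arctan2(np.hypot(q[0],q[1]),q[2]); return c["mtx"][:2,2]+c["mtx"][0,0]*th*q[:2]/np.hypot(q[0],q[1])
DOWN=np.array([[0,1,0],[1,0,0],[0,0,-1.]])
E
python3 - <<'E'
from bench import manip
import cv2,numpy as np
from h import *
manip.move_gripper(0.0)
q=manip.inverse_kinematics([.466,-.321,.15],DOWN); q2=manip.inverse_kinematics([.466,-.321,.15],DOWN@np.diag([-1,-1,1])); print(q,q2)
c0=manip.read_state()["qpos"]
R=DOWN if abs(q[6])<abs(q2[6]) else DOWN@np.diag([-1,-1,1])
manip.move_pose([.45,-.321,.15],R)
W=manip.read_camera("wrist"); s=manip.read_state(); print(s["clock"],s["eef_pos"],s["eef_rot"].round(2).tolist(),s["wrist_force"])
print(W["mtx"],projw(W,[.466,-.321,.038]), projw(W,s["eef_pos"]))
cv2.imwrite("pics/w1.png",W["color"][:,:,::-1])
np.savez("w1.npz",**W)
E
```

```text
[-0.22560616  0.60316939  1.05243049  1.91697033 -0.62752414  0.99582678
  2.68594187] [-0.0130158   0.47284292  0.72168951  1.90589385 -0.39175087  0.90759766
 -0.67017101]
5.0083 [ 0.45047717 -0.32039459  0.14992792] [[0.0, -1.0, 0.0], [-1.0, -0.0, 0.0], [-0.0, -0.0, -1.0]] [ 0.56100665 -0.20530079  0.56094493]
[[325.1922621    0.         283.56594472]
 [  0.         325.1922621  211.70392867]
 [  0.           0.           1.        ]] [284.34837811 192.44611435] [283.52150023 262.79860142]
```

View pics/w1.png

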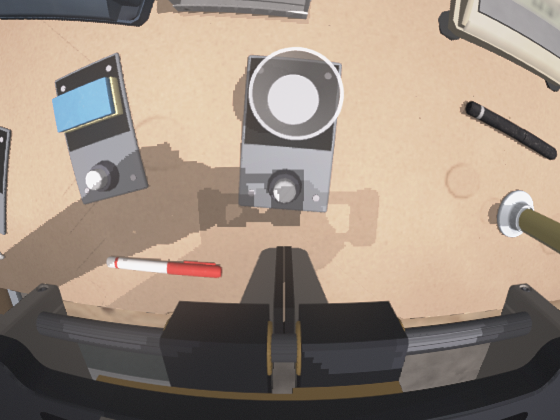

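The wrist view shows the beaker pin near (285,186), in the hand's shadow and about 5 px from the prediction, and the flat-box pin near (98,178). I'll measure both more closely.

```bash
python3 - <<'E'
import cv2,numpy as np
from h import *
W=dict(np.load("w1.npz")); im=W["color"]
out=[]
for n,(u,v) in dict(b=(285,187),f=(98,178)).items():
    c=im[v-25:v+25,u-25:u+25]; z=cv2.resize(c,None,fx=8,fy=8,interpolation=cv2.INTER_CUBIC)
    g=cv2.GaussianBlur(cv2.cvtColor(z,cv2.COLOR_RGB2GRAY),(9,9),0)
    h=cv2.HoughCircles(g,cv2.HOUGH_GRADIENT,1,20,param1=60,param2=18,minRadius=70,maxRadius=180)
    for k in (h[0][:4] if h is not None else []):
        uv=k[:2]/8+[u-25,v-25]-.44; o,d=rayw(W,uv); print(n,uv,k[2]/8,[(o+d*(zz-o[2])/d[2]).round(4).tolist() for zz in(.024,.038)])
        cv2.circle(z,(int(k[0]),int(k[1])),int(k[2]),(255,0,0),1)
    out.append(z)
cv2.imwrite("pics/w1z.png",np.hstack(out)[:,:,::-1])
E
```

```text
b [284.1225 191.3725] 11.0875 [[0.4638, -0.3208, 0.024], [0.467, -0.3208, 0.038]]
b [286.9975 190.2475] 13.925 [[0.4648, -0.3235, 0.024], [0.468, -0.3234, 0.038]]
f [ 91.3725 179.3725] 9.4875 [[0.4788, -0.1185, 0.024], [0.4813, -0.128, 0.038]]
```

View pics/w1z.png

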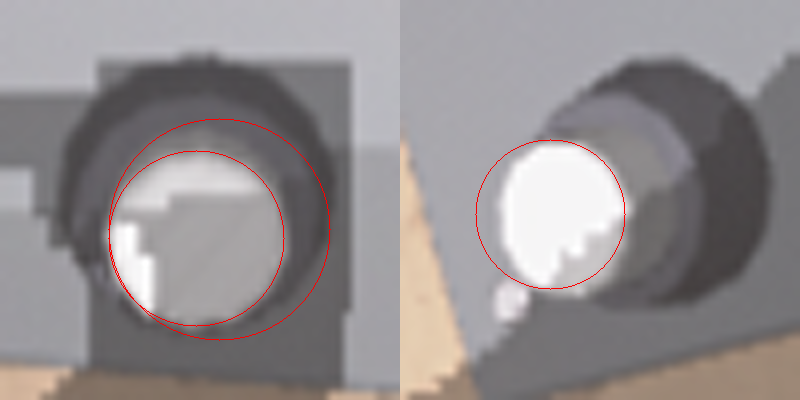

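The wrist view puts the beaker pin top at (0.467,-0.321), which agrees with the first estimate; the flat-box pin agrees as well. I'll press the beaker pin.

```bash
cat >> h.py <<'E'
def press(manip,x,y,zt=.0305):
    manip.line_to([x,y,.055],max_speed=.1)
    hit=manip.line_to([x,y,zt],max_speed=.02,force_limit=14); s=manip.read_state()
    print("hit",hit,s["clock"],s["eef_pos"].round(4),s["wrist_force"].round(2))
    manip.line_to([x,y,.15],max_speed=.12)
    s=manip.read_state(); print(s["clock"],s["wrist_force"].round(2))
E
python3 - <<'E'
from bench import manip
import cv2,numpy as np
from h import *
manip.line_to([.467,-.321,.10])
press(manip,.467,-.321)
manip.line_to([.455,-.225,.17],max_speed=.12)
W=manip.read_camera("wrist"); u,v=projw(W,[.475,-.225,.03]).astype(int); print(u,v,manip.read_state()["clock"])
np.savez("w2.npz",**W); c=W["color"][max(v-100,0):v+60,max(0,u-200):u+200]
cv2.imwrite("pics/w2.png",cv2.resize(c,None,fx=2,fy=2)[:,:,::-1])
E
```

```text
hit False 7.4833 [ 0.467  -0.321   0.0305] [-1.18  1.14  2.99]
8.625 [ 0.82 -0.45 -0.66]
282 181 9.65
```

View pics/w2.png

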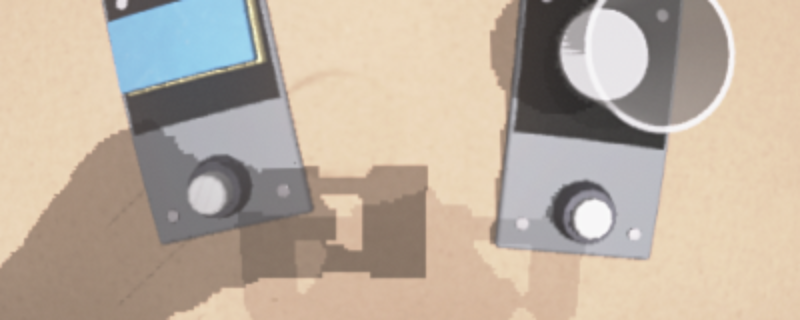

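The beaker pin, at right (590,217), now sits low in its collar, while the flat-box pin at (210,193) still stands up. Contact force was about 3 to 4 N. Next are the dropper pin and then the flat-box pin.

```bash
python3 - <<'E'
from bench import manip
import cv2,numpy as np
from h import *
manip.line_to([.441,.105,.15],max_speed=.15)
press(manip,.441,.105)
manip.line_to([.478,-.129,.15],max_speed=.15)
press(manip,.4805,-.1293)
manip.line_to([.42,0,.22],max_speed=.12)
W=manip.read_camera("wrist");print(manip.read_state()["clock"])
manip.move_joints([-1.308, 0.468, -0.012, 1.603, 0.006, 1.071, -0.056])
T=manip.read_camera("top");S=manip.read_camera("scene");print(manip.read_state()["clock"])
a=cv2.resize(S["color"][175:275,165:415],None,fx=3,fy=3,interpolation=cv2.INTER_CUBIC)
b=cv2.resize(T["color"][170:260,125:445],(750,211),interpolation=cv2.INTER_CUBIC)
cv2.imwrite("pics/z2.png",np.vstack([a,b])[:,:,::-1]); cv2.imwrite("pics/w3.png",W["color"][:,:,::-1])
E
```

```text
hit False 14.4833 [0.441  0.105  0.0305] [-0.74  0.26  2.71]
15.625 [0.02 0.95 0.03]
hit False 19.8333 [ 0.4805 -0.1293  0.0305] [-1.16  0.95  2.39]
20.975 [-0.35 -0.44  0.42]
22.5
24.95
```

View pics/z2.png

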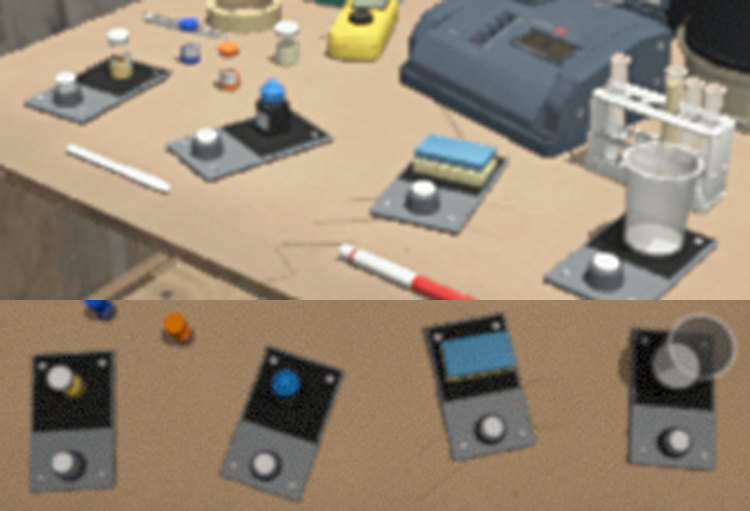

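View pics/w3.png

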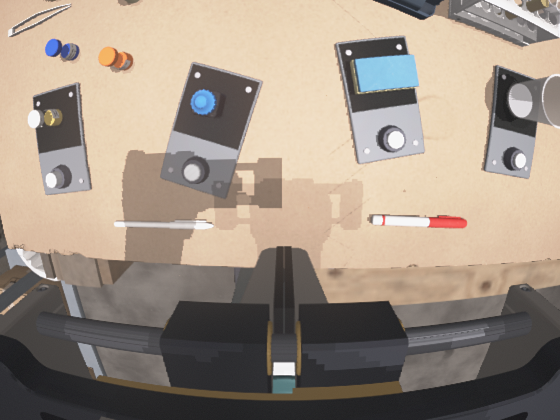

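In the scene view the three pressed pins are clearly shorter: dropper (206,142), flat box (424,195) and beaker (605,268). The vial pin (66,88) is still up. Nothing else has moved, and the hand is back at its start pose.

```bash
python3 -c "
from bench import manip
print(manip.read_state()['wrist_force']); manip.finish_job()"
```

```text
[-0.23568585 -1.08464796  0.04150526]
the job is handed in; nothing more can be done
```

I pushed down the beaker pin, then the dropper pin, then the flat-box pin with the shut fingertips, and handed the job in at about 25 s of the 56 s allowed.

- **Depth:** each time the fingertips reached a height of 30.5 mm, about 8.5 mm down from fully up. I worked this out from the tool height, not from a direct reading of the pins.
- **Force:** readings at the bottom of each press were about 2.4–3.0 N. That is a little under the stated 3–5 N, but within the sensor's roughly 1 N noise. The 14 N force limit never tripped.
- **Last pictures:** all three pins sit low in their collars, the vial pin is still up, and nothing has visibly moved. The arm is back at its start pose with the hand clear.
- **Disagreement:** the first two-camera heights for the dropper and vial pins came out too high, at 46 and 49 mm against the stated 39 mm. Background glare had got into the bright spots, so I used the top-view positions instead. The wrist camera agreed with those at the beaker and flat-box pins; I didn't check the dropper pin that way before pressing it.

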